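Lay up the dressing table

ROBOT

A 7-joint arm with a two-finger parallel gripper is mounted at the origin on the work surface. World frame = base frame: x ahead of the robot, y to its left, z up, the work surface at z = 0. Lengths are in m, angles in rad, forces in N, time in s.
With the tool pointing down it reaches from about 0.4 to 0.85 m from the base axis. Payload 4.5 kg.
Tool frame: the origin (TCP) lies between the finger pads; the fingertips stand 14 mm ahead of it and the grasp point (between the pads) lies 5 mm behind it; x points along the fingers, z is the direction in which the jaws open and shut, and the axes are right-handed (so a half turn about x gives the same grasp; the last joint's range is limited). The gripper opens to 88 mm and grips with 3 to 60 N. Pads are 18 mm wide; open, the fingers measure 123 mm over their backs; the gripper's body (75 mm by 187 mm) begins 45 mm behind the grasp point.
Start: joints at [-1.085, 0.689, -0.195, 1.565, 0.157, 0.902, -0.215], TCP at [0.273, 0.562, 0.253] pointing down, gripper open.
Joint ranges: [-3.01, 3.01], [-0.46, 2.08], [-1.47, 1.51], [0.13, 2.56], [-1, 4.14], [0.04, 2.09], [-2.66, 2.66]. Speed limits (rad/s): [2.57, 2.57, 3.14, 3.14, 3.14, 3.14, 3.14].

INTERFACE

Orientations are given as a unit quaternion [x, y, z, w].
In Python, from plant import r, cams gives the robot as it stands.
- The arm moves only by the tool apply_moves, never from a script. Its arguments are lists of equal length, an entry for each row: "travel": the shift along the world's x, y, z in cm, a list of three; "roll": the turn about the world's z in degrees; "gripper": the finger opening in cm, from 0 to 8.81. In form: {"travel": [[x, y, z], ...], "roll": [roll, ...], "gripper": [gripper, ...]}. A call has exactly 8 rows; each row is the pose to reach, as a shift and turn from the pose commanded when the call began; what a row does not reach only later rows make up. A row lasts 1/12 s, in which the tool goes at most 41.7 mm and 7.16 degrees, less where a joint would pass 70% of its speed; a pose out of reach is approached as far as the arm can. A call with a gripper value outside its range is refused whole. The fingers move at their own pace and stop on an object; "newtons" is the grip in N (left out, the last holds). Time passes only in rows, so rows that repeat a pose let the fingers close, or fill a call up. It gives the time, the measured TCP pose, the force and the opening at its end, in the units of the state.
- r.get_state(): the state, without advancing time (a new reading comes with each control period).
- cams.snapshot(name): name is "side" or "top" or "wrist"; returns a dict with "image" (400x640x3 uint8, red, green, blue), "fx", "fy", "cx", "cy" (pixels), "R" (3x3) and "t" (3): a world point X has camera coordinates R X + t. Camera axes: x right, y down, z forward; pixel columns grow to the right and rows downward; lengths in m; the calibration is good to about 2 mm. A picture is of the moment at which its call begins. There is no depth.
- r.finish_job(): hands the job in, once; it reports no verdict.
The state is a dict: "clock": time; "q": joint angles; "qd": joint speeds; "joint_torque": joint torques, N m; "tool_pos": TCP position; "eef_rot": TCP orientation; "contact_force": force on the tool from outside, world axes, zero at the start; "moment": the same for the moment, N m; "opening": opening from 0.0 (shut) to 1.0 (fully open).
Only numpy, scipy, OpenCV 4.12 (cv2) and the standard library are available. Lean on these libraries where they do the work, as an engineer would, in place of code of your own. Each camera call takes 0.05 s, during which the arm holds its last target. There are 200 camera calls.

TASK

Lay up the dressing table: set the metal instrument case, lid up, inside the rectangular outline on the white board, stand the small open metal pot upright inside the round outline, and stand the loose wash bottle upright on the floor of the empty cell of the bottle caddy. Keep each thing upright, set it down rather than dropping it, and leave everything else standing where it is.

Things in the scene. Friction and masses are not known exactly. Their poses are not given: they have to be found in the camera images.
- case_mid (a point): Centre of the instrument case: a closed flat metal box, aluminium with a dark seam and a short dark mark on the lid, 170 mm long (its x) x 55 mm wide (its y) x 35 mm high, about 0.3 kg, lying on the table, lid up; z is up. The point is half-way up (17.5 mm above its underside). Grip it across the 55 mm width, near the middle. Either end may lead.
- case_spot (a point): Centre of the rectangular black outline on the board, on the board's top face (4 mm above the table). The clear space inside the line measures 194 mm (along the board's y) x 79 mm (along the board's x); the axes are the board's. The case lies here with its long side along the y axis of this frame.
- board: White laminate lay-up board, fixed, 200 mm (its x) x 260 mm (its y) x 4 mm thick; origin under its centre. The rectangular outline runs along its far (+x) edge, centre 48 mm from the board's centre; the round outline lies near one of its two near corners and a tape roll near the other (which is which varies).
- pot_mid (a point): Centre of the small open metal pot (gallipot), a plain round cup with slightly flared sides: 54 mm across at the foot, 60 mm at the rim, 50 mm high, walls 3 mm, about 0.1 kg, open side up. The point is on its axis, half-way up (25 mm above its underside). Grip it across the outside.
- pot_spot (a point): Centre of the round black outline, clear inner diameter 84 mm, on the board's top face (4 mm above the table).
- bottle_mid (a point): Centre of the loose wash bottle, a white squeeze bottle with a thin spout, standing on the table outside the caddy: body 52 mm across and 78 mm high with a slight waist, sloping shoulder to 90 mm, grey cylindrical cap 36 mm across from 90 to 116 mm above its underside, pointed spout up to 142 mm; about 0.16 kg. The point is on its axis, 71 mm above its underside. The cap is fixed and is a good grip.
- free_cell (a point): Centre of the floor of the caddy's empty cell, 5 mm above the table; axes as the caddy's.
- caddy: Bottle caddy, fixed: grey open-topped box 76 mm (its x) x 218 mm (its y) x 60 mm high, walls and floor 5 mm, split by two walls into three cells in a row along its y, each 66 x 66 mm inside, centres 71 mm apart. Origin under its centre. Two of the cells hold a wash bottle already, the third is empty.
- caddy_bottle_a: A wash bottle already in the caddy, same shape as the loose one; origin under its centre. Leave it.
- caddy_bottle_b: The other wash bottle already in the caddy, same shape; origin under its centre. Leave it.
- jar_mid (a point): Amber glass jar with a white lid, 60 mm across, 75 mm high, a bystander near the bottle and the pot; the point is half-way up (37.5 mm).
- tape: Roll of paper tape lying flat on the board, 68 mm across, 25 mm high; origin under its centre. A bystander.
- spray: Clear spray bottle with a white trigger head, body 60 mm across, 153 mm high, right-hand far side of the table; origin under its centre. A bystander.
- specimen_cup: Clear specimen cup with a white lid, 64 mm across, 67 mm high, near the robot; origin under its centre. A bystander.
Mind the look-alikes: they are no part of the job. What is shaped like the part that bears pot_mid but purple is not meant.

How it is judged:
At the end, for the whole second after the job is handed in: Case flat, lid up, within 13 mm each way and 9 degrees of the rectangle's centre and long side; pot upright on the board, axis within 15.5 mm of the round outline's centre; bottle upright (7 degrees) on the floor of the free cell (14 mm each way, height 7 mm); all at rest (x of case_mid in the frame of case_spot between -0.013 and 0.013 m and y of case_mid in the frame of case_spot between -0.013 and 0.013 m and z of case_mid in the frame of case_spot between 0.01 and 0.022 m and angle between the x axis of case_mid and the y axis of case_spot, either way round below 0.16 rad and angle between each of case_mid, pot_mid's own z axis and vertical below 0.1 rad and horizontal distance between pot_mid and pot_spot below 0.0155 m and z of pot_mid in the frame of pot_spot between 0.018 and 0.03 m and x of bottle_mid in the frame of free_cell between -0.014 and 0.014 m and y of bottle_mid in the frame of free_cell between -0.014 and 0.014 m and z of bottle_mid in the frame of free_cell between 0.064 and 0.076 m and angle between bottle_mid's own z axis and vertical below 0.12 rad and linear speed of each of case, pot, bottle below 0.02 m/s); the robot touches nothing.
It fails at once if a bystander (jar, tape roll, spray bottle, specimen cup or a bottle already in the caddy) was shifted by more than 40 mm or knocked over (distance of any of tape, spray, specimen_cup, caddy_bottle_a, caddy_bottle_b, jar_mid from where it was at the start of the episode above 0.04 m or angle between any of tape, spray, specimen_cup, caddy_bottle_a, caddy_bottle_b, jar_mid's own z axis and vertical above 0.6 rad).
It fails at once if the case, pot or wash bottle was dropped (falling free at over 0.85 m/s, some 40 mm) ((linear speed of case above 0.85 m/s and contact force between case and anything else below 0.02 N) or (linear speed of pot above 0.85 m/s and contact force between pot and anything else below 0.02 N) or (linear speed of bottle above 0.85 m/s and contact force between bottle and anything else below 0.02 N)).
It fails at once if the case, pot or wash bottle was tipped over (angle between any of case_mid, pot_mid, bottle_mid's own z axis and vertical above 0.9 rad).
It also fails if it takes over 72 s, if anything falls off the work surface, if the arm or the gripper's body presses on something with over 40 N, if the wrist force passes 120 N, or if a joint passes its speed limit or range.

## Working session

There is one attempt and no reset: what is moved stays moved. The work goes in short steps, Python scripts to look and compute and a tool call to move; the robot and the scene stay as the last step left them, time stands still between calls to the robot, and variables do not carry over. Pictures are saved under pics/ and viewed, about 8 in all and at most 12, crops included, and the job is handed in when it is done.

Besides the shell and the picture viewer there is one more tool, called after "Call:" as name(argument=value, ...), one argument or row to a line, values as JSON. apply_moves: Moves the arm, as the interface text tells. Its arguments: {"type":"object","properties":{"travel":{"type":"array","items":{"type":"array","items":{"type":"number"}}},"roll":{"type":"array","items":{"type":"number"}},"gripper":{"type":"array","items":{"type":"number"}},"newtons":{"type":"number"}},"required":["travel","roll","gripper"]}

```bash
mkdir -p pics; ls
cat > h.py <<'E'
import sys; sys.path.insert(0,'.')
import numpy as np, cv2
from plant import r, cams
def snap(name,fn):
    s=cams.snapshot(name); cv2.imwrite('pics/'+fn+'.png',s['image'][:,:,::-1])
    np.savez('pics/'+fn+'.npz',**{k:s[k] for k in s}); return s
def ray(s,u,v,z):
    R=np.array(s['R']);t=np.array(s['t']);c=-R.T@t
    d=R.T@np.array([(u-s['cx'])/s['fx'],(v-s['cy'])/s['fy'],1]); return c+d*(z-c[2])/d[2]
def proj(s,X):
    p=np.array(s['R'])@np.array(X)+s['t']; return p[0]/p[2]*s['fx']+s['cx'],p[1]/p[2]*s['fy']+s['cy']
E
python3 - <<'E'
from h import *
for n in('top','side'):
    s=snap(n,n+'0'); print(n,s['fx'],s['cx'],s['cy'],np.round(s['R'],3).tolist(),(-np.array(s['R']).T@s['t']).round(3))
print(r.get_state())
E
```

```text
pics
top 506.9253136365063 322.6611115045752 197.22002776229144 [[0.017, -1.0, -0.016], [-0.985, -0.014, -0.174], [0.174, 0.019, -0.985]] [ 0.341 -0.011  1.165]
side 366.24953589926076 320.00949037626117 197.56922244330406 [[0.918, -0.397, -0.004], [-0.194, -0.44, -0.877], [0.346, 0.806, -0.48]] [ 0.168 -0.862  0.609]
{'clock': 0.1, 'q': array([-1.08516935,  0.68986338, -0.194535  ,  1.56623977,  0.15735596,
        0.9025043 , -0.21509845]), 'qd': array([-0.00065721, -0.00177494, -0.00044524, -0.002438  , -0.00019719,
        0.00114834, -0.00054086]), 'joint_torque': array([-3.55534183e-03, -5.28500783e+01, -1.27164647e+00, -1.53835881e+01,
       -5.25330368e-02,  2.01716786e-03,  4.94592041e-05]), 'tool_pos': array([0.27268777, 0.56177356, 0.2520136 ]), 'eef_rot': array([-0.37568264,  0.5997228 ,  0.37498461,  0.59881687]), 'contact_force': array([ 1.30546268, -0.48813625,  0.00352757]), 'moment': array([-0.0240599 ,  0.01137946, -0.04104186]), 'opening': 1.004660782191971}
```

View pics/top0.png

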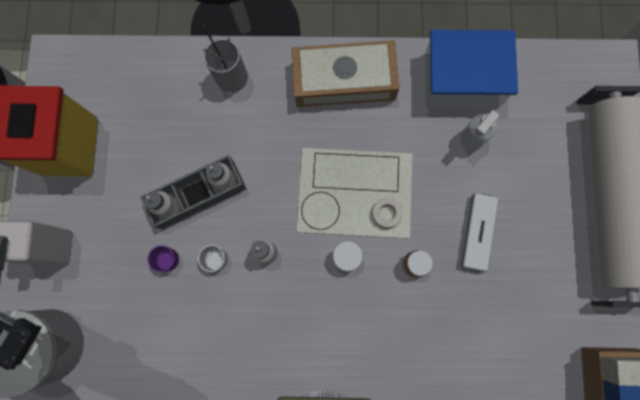

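View pics/side0.png

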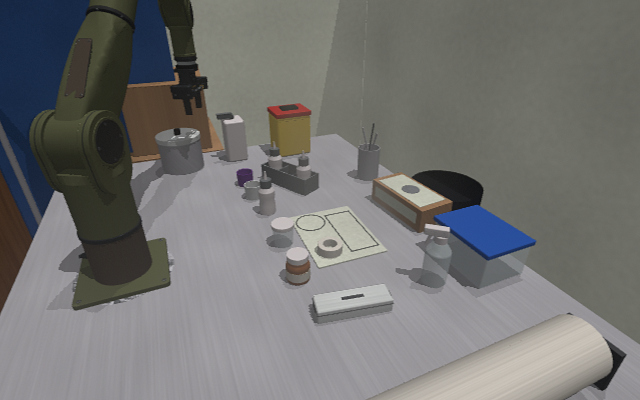

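The pot candidates in the top view are the purple one at (163,259) and the bare metal one at (212,259). The metal one fits the description. Other items: loose bottle (262,252), case (480,232), caddy (193,192) with its middle cell empty, board (356,193), round outline (320,211). I'll confirm these in an enlarged crop.

Run:
```python
import cv2,numpy as np
i=cv2.imread('pics/top0.png')
a=cv2.resize(i[140:290,130:290],None,fx=5,fy=5,interpolation=cv2.INTER_CUBIC)[:,:800]
a=cv2.resize(i[145:285,135:285],(600,560),interpolation=cv2.INTER_CUBIC)
cv2.imwrite('pics/c1.png',a)
b=cv2.resize(i[140:285,295:505],(798,551),interpolation=cv2.INTER_CUBIC)
cv2.imwrite('pics/c2.png',b)
```

```text
(no output)
```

View pics/c1.png

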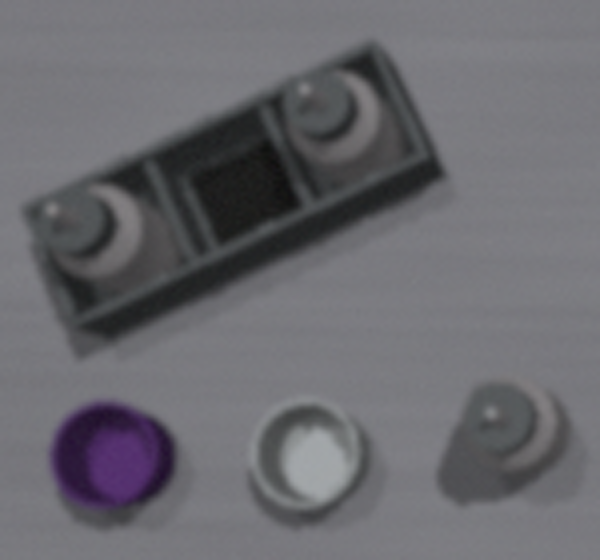

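View pics/c2.png

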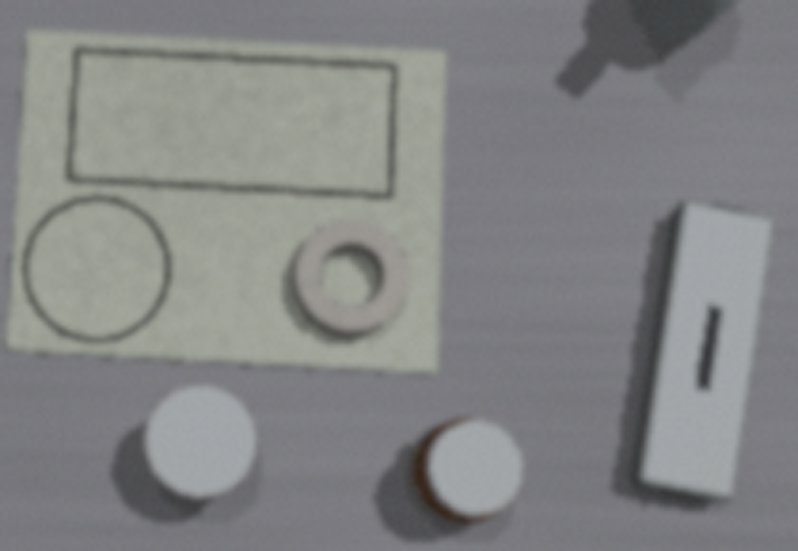

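Run:
```python
from h import *
s=dict(np.load('pics/top0.npz'))
def c1(u,v,z): return ray(s,135+u/4-.4,145+v/4-.4,z)[:2]
def c2(u,v,z): return ray(s,295+u/3.8-.4,140+v/3.8-.4,z)[:2]
p=np.round
print('pot',p(c1(307,455,.05),4),'purple',p(c1(110,455,.05),4))
print('bottle cap',p(c1(502,416,.116),4))
C=[c1(25,208,.06),c1(378,40,.06),c1(425,158,.06),c1(75,325,.06)]
print('caddy',p(np.mean(C,0),4),[p(np.linalg.norm(C[i]-C[i-1]),3) for i in range(4)],[np.degrees(np.arctan2(*(C[j]-C[i])[::-1])).round(1) for i,j in((0,1),(3,2),(1,2),(0,3))])
K=[c2(*q,.035) for q in((685,205),(770,218),(733,495),(642,482))]
print('case',p(np.mean(K,0),4),[p(np.linalg.norm(K[i]-K[i-1]),3) for i in range(4)],[np.degrees(np.arctan2(*(K[j]-K[i])[::-1])).round(1) for i,j in((3,0),(2,1))])
B=[c2(*q,.004) for q in((76,48),(396,66),(391,195),(68,181))]
print('rect',p(np.mean(B,0),4),[p(np.linalg.norm(B[i]-B[i-1]),3) for i in range(4)],[np.degrees(np.arctan2(*(B[j]-B[i])[::-1])).round(1) for i,j in((0,1),(3,2))])
print('circ',p(c2(97,269,.004),4),'tape',p(c2(350,279,.025),4))
print('jar',p(c2(475,468,.075),4),'cup',p(c2(201,441,.067),4))
from scipy.spatial.transform import Rotation as T
print(T.from_quat(r.get_state()['eef_rot']).as_matrix().round(3))
```

```text
pot [0.3985 0.2524] purple [0.3967 0.361 ]
bottle cap [0.4168 0.1368]
caddy [0.5484 0.3033] [np.float64(0.073), np.float64(0.216), np.float64(0.074), np.float64(0.212)] [np.float64(-62.8), np.float64(-63.0), np.float64(-156.3), np.float64(-153.1)]
case [ 0.469  -0.3426] [np.float64(0.166), np.float64(0.05), np.float64(0.165), np.float64(0.053)] [np.float64(-10.6), np.float64(-9.8)]
rect [ 0.6081 -0.0652] [np.float64(0.084), np.float64(0.199), np.float64(0.081), np.float64(0.198)] [np.float64(-92.6), np.float64(-91.7)]
circ [0.5153 0.0167] tape [ 0.5083 -0.1348]
jar [ 0.3951 -0.1987] cup [ 0.4082 -0.0455]
[[-0.001 -0.9    0.436]
 [-0.002  0.436  0.9  ]
 [-1.    -0.    -0.002]]
```

Crops confirm it: the purple pot is at crop (110,455) and the metal pot at (307,455), which is my target. The middle caddy cell is empty. Sizes match the spec: case 166x52, outline 199x82 (including the line), caddy 215x73. First move is to above the pot.

Call:
apply_moves(
  travel=[
    [1.5,-3.6,0],
    [3,-7.4,0],
    [4.6,-11.2,-1],
    [6.2,-15,-2],
    [7.8,-18.8,-3],
    [9.4,-22.6,-4],
    [11,-26.4,-5],
    [12.3,-29.8,-6],
  ],
  roll=[-7,-14,-21,-28,-35,-42,-49,-56],
  gripper=[8.8,8.8,8.8,8.8,8.8,8.8,8.8,8.8],
  newtons=15,
)

```text
clock: 0.77
tool_pos: [0.3965, 0.2626, 0.1925]
eef_rot: [-0.048, 0.705, 0.048, 0.706]
contact_force: [1.1, -0.1, -0.7]
opening: 1.002
```

Call:
apply_moves(
  travel=[
    [0.3,-1.2,0],
    [0.3,-1.2,0],
    [0.3,-1.2,0],
    [0.3,-1.2,0],
    [0.3,-1.2,0],
    [0.3,-1.2,0],
    [0.3,-1.2,0],
    [0.3,-1.2,0],
  ],
  roll=[-6,-8,-8,-8,-8,-8,-8,-8],
  gripper=[8.8,8.8,8.8,8.8,8.8,8.8,8.8,8.8],
)

```text
clock: 1.43
tool_pos: [0.3986, 0.2531, 0.1928]
eef_rot: [-0.001, 0.707, 0.002, 0.707]
contact_force: [0.3, 0.2, -0.7]
opening: 1.0
```

```bash
cat > w.py <<'E'
from h import *
def wrist(fn,pts):
    s=snap('wrist',fn); im=s['image'][:,:,::-1].copy()
    for X in pts:
        u,v=proj(s,X); print(round(u),round(v)); cv2.drawMarker(im,(int(u),int(v)),(0,0,255),0,15,1)
    cv2.imwrite('pics/'+fn+'.png',im); st=r.get_state()
    from scipy.spatial.transform import Rotation as T
    z=T.from_quat(st['eef_rot']).as_matrix()[:,2]
    print(st['clock'],st['tool_pos'].round(4),'jaw',np.degrees(np.arctan2(z[1],z[0])).round(1),st['contact_force'].round(1),st['opening'])
E
python3 - <<'E'
from w import *
wrist('w1',[(.3985,.2524,.05),(.4168,.1368,.116),(.4168,.1368,.142)])
E
```

```text
321 188
345 363
348 392
1.4833 [0.3987 0.2529 0.1928] jaw 0.2 [-0.5 -0.5  0.1] 0.9988377012098846
```

View pics/w1.png

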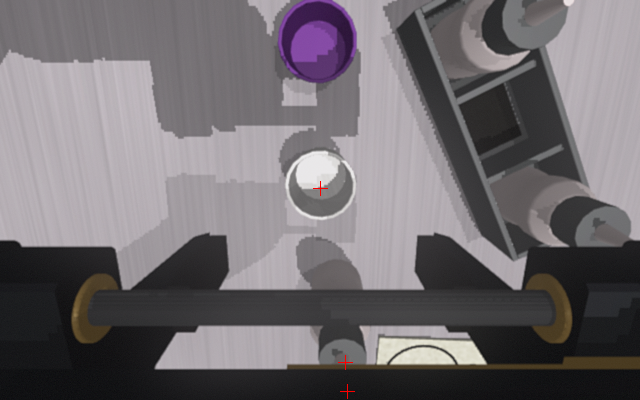

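The wrist view shows the metal pot's rim centre at (320,184) against a predicted (321,188), about 2 mm off. The purple pot is clear of the fingers, so I'm descending and gripping.

Call:
apply_moves(
  travel=[
    [0,0.1,-3.5],
    [0,0.1,-7],
    [0,0.1,-10.5],
    [0,0.1,-13.5],
    [0,0.1,-15.5],
    [0,0.1,-16.2],
    [0,0.1,-16.2],
    [0,0.1,-16.2],
  ],
  roll=[0,0,0,0,0,0,0,0],
  gripper=[8.8,8.8,8.8,8.8,8.8,8.8,8.8,5],
  newtons=15,
)

```text
clock: 2.15
tool_pos: [0.399, 0.2535, 0.0312]
eef_rot: [-0.001, 0.707, 0.001, 0.707]
contact_force: [0.6, 0.3, 0.1]
opening: 0.945
```

Call:
apply_moves(
  travel=[
    [0,0,0],
    [0,0,0],
    [0,0,0],
    [0,0,0],
    [0,0,0],
    [0,0,0],
    [0,0,0.5],
    [0,0,2],
  ],
  roll=[0,0,0,0,0,0,0,0],
  gripper=[4,4,4,4,4,4,4,4],
)

```text
clock: 2.82
tool_pos: [0.3982, 0.253, 0.0502]
eef_rot: [-0.001, 0.708, 0.0, 0.706]
contact_force: [-0.3, 0.6, -0.7]
opening: 0.661
```

Call:
apply_moves(
  travel=[
    [0,0,3.5],
    [0,0,7],
    [0,0,10.5],
    [0.8,-1.6,13.5],
    [2.3,-4.7,15],
    [3.9,-7.9,15],
    [5.5,-11.1,15],
    [7.1,-14.3,15],
  ],
  roll=[0,0,0,-5,-10,-15,-20,-25],
  gripper=[4,4,4,4,4,4,4,4],
)

```text
clock: 3.48
tool_pos: [0.4702, 0.109, 0.2017]
eef_rot: [0.154, 0.69, -0.153, 0.691]
contact_force: [0.3, 0.3, -1.1]
opening: 0.66
```

Call:
apply_moves(
  travel=[
    [1.6,-3.2,0],
    [3.1,-6.3,-2],
    [4.2,-8.5,-5],
    [4.6,-9.3,-8],
    [4.6,-9.3,-11],
    [4.6,-9.3,-13],
    [4.6,-9.3,-14],
    [4.6,-9.3,-14],
  ],
  roll=[-5,-5,-5,-5,-5,-5,-5,-5],
  gripper=[4,4,4,4,4,4,4,4],
)

```text
clock: 4.15
tool_pos: [0.5144, 0.0174, 0.0592]
eef_rot: [0.182, 0.685, -0.183, 0.682]
contact_force: [-1.0, -0.6, 0.1]
opening: 0.662
```

Run:
```python
from w import *
wrist('w2',[(.5153,.0167,.004)]+[(.5153+.042*np.cos(a),.0167+.042*np.sin(a),.004) for a in np.arange(8)*np.pi/4])
```

```text
323 223
387 189
343 154
285 162
252 205
262 256
305 286
357 280
391 241
4.2 [0.5153 0.0174 0.0605] jaw -29.9 [-0.7 -1.1  0.3] 0.6649233567894199
```

View pics/w2.png

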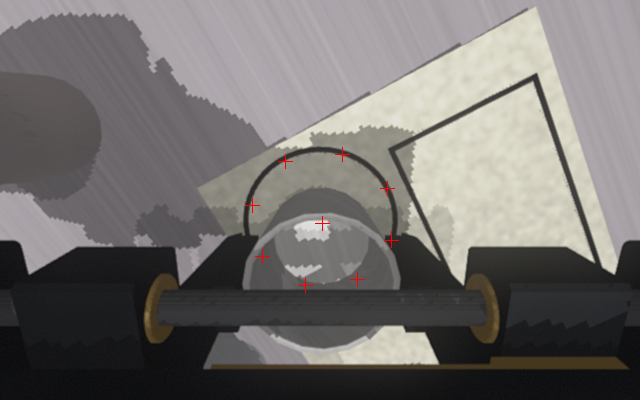

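The outline arc matches my projected circle to within a few pixels (about 2 mm). The pot hangs upright, 25 mm above the board. Lowering gently and releasing.

Call:
apply_moves(
  travel=[
    [0,0,-0.8],
    [0,0,-1.6],
    [0,0,-2.2],
    [0,0,-2.5],
    [0,0,-2.5],
    [0,0,-2.5],
    [0,0,-2.5],
    [0,0,-2.5],
  ],
  roll=[0,0,0,0,0,0,0,0],
  gripper=[4,4,4,4,4,4,6.4,7],
)

```text
clock: 4.87
tool_pos: [0.516, 0.0173, 0.0359]
eef_rot: [0.182, 0.683, -0.182, 0.683]
contact_force: [0.3, -0.3, 0.0]
opening: 0.778
```

Call:
apply_moves(
  travel=[
    [0,0,0],
    [0,0,0],
    [0,0,0],
    [0,0,3],
    [0,0,7],
    [0,0,11],
    [0,0,15],
    [0,0,19],
  ],
  roll=[0,0,0,0,0,0,0,0],
  gripper=[7.5,8,8,8,8,8,8,8],
)

```text
clock: 5.53
tool_pos: [0.5152, 0.0172, 0.2277]
eef_rot: [0.182, 0.683, -0.182, 0.683]
contact_force: [1.3, 0.7, -0.4]
opening: 0.907
```

Call:
apply_moves(
  travel=[
    [-1.4,1.7,0],
    [-2.8,3.4,0],
    [-4.2,5.1,0],
    [-5.6,6.8,0],
    [-7,8.5,0],
    [-8.4,10.2,0],
    [-9.4,11.5,0],
    [-9.8,12,0],
  ],
  roll=[7,14,21,28,35,42,49,56],
  gripper=[8,8,8,8,8,8,8,8],
)

```text
clock: 6.2
tool_pos: [0.416, 0.1393, 0.2259]
eef_rot: [-0.163, 0.688, 0.163, 0.688]
contact_force: [-1.5, 0.2, 0.2]
opening: 0.908
```

Call:
apply_moves(
  travel=[
    [0,0,0],
    [0,0,0],
    [0,0,0],
    [0,0,0],
    [0,0,0],
    [0,0,0],
    [0,0,0],
    [0,0,0],
  ],
  roll=[1,1,1,1,1,1,1,1],
  gripper=[8,8,8,8,8,8,8,8],
)

```text
clock: 6.87
tool_pos: [0.4179, 0.1372, 0.2257]
eef_rot: [-0.166, 0.687, 0.166, 0.687]
contact_force: [-0.8, 0.9, -0.1]
opening: 0.905
```

Run:
```python
from w import *
a=np.radians(27);ax=np.array([np.cos(a),np.sin(a),0]);ay=np.array([-np.sin(a),np.cos(a),0]);c=np.array([.5484,.3033,.06])
wrist('w3',[(.4168,.1368,.116),(.4168,.1368,.142)]+[c+sx*.038*ax+sy*.109*ay for sx in(-1,1) for sy in (-1,1)])
```

```text
320 198
319 208
489 203
528 -78
573 203
630 -77
6.9167 [0.4179 0.1373 0.2257] jaw 27.1 [0.4 0.4 0.3] 0.9059801809222837
```

View pics/w3.png

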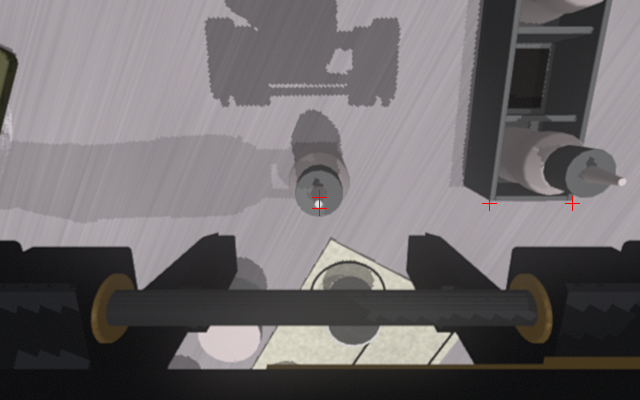

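The bottle cap is centred at (319,193) against a predicted (320,198), and the spout tip at (318,203). The caddy corners show the same 3 mm shift, so it's a common bias. Descending onto the cap.

Call:
apply_moves(
  travel=[
    [-0.2,0.1,-3],
    [-0.2,0.1,-6.5],
    [-0.2,0.1,-9.5],
    [-0.2,0.1,-11.3],
    [-0.2,0.1,-12],
    [-0.2,0.1,-12],
    [-0.2,0.1,-12],
    [-0.2,0.1,-12],
  ],
  roll=[0,0,0,0,0,0,0,0],
  gripper=[8,8,8,8,8,8,6,4],
)

```text
clock: 7.58
tool_pos: [0.4165, 0.1385, 0.1068]
eef_rot: [-0.166, 0.687, 0.166, 0.688]
contact_force: [0.8, -0.5, 0.1]
opening: 0.781
```

Call:
apply_moves(
  travel=[
    [0,0,0],
    [0,0,0],
    [0,0,0],
    [0,0,0],
    [0,0,0],
    [0,0,0],
    [0,0,0],
    [0,0,1],
  ],
  roll=[0,0,0,0,0,0,0,0],
  gripper=[2,2,2,2,2,2,2,2],
  newtons=25,
)

```text
clock: 8.25
tool_pos: [0.4152, 0.1382, 0.1149]
eef_rot: [-0.166, 0.688, 0.166, 0.687]
contact_force: [-0.4, -0.7, -1.7]
opening: 0.398
```

Call:
apply_moves(
  travel=[
    [0,0,3.5],
    [0,0,7],
    [1.2,1.5,9],
    [3.4,4.2,9.5],
    [5.6,7,9.5],
    [7.8,9.8,9.5],
    [10,12.6,9.5],
    [12,15,9.5],
  ],
  roll=[0,0,0,0,0,0,0,0],
  gripper=[2,2,2,2,2,2,2,2],
)

```text
clock: 8.92
tool_pos: [0.5364, 0.2904, 0.2105]
eef_rot: [-0.166, 0.687, 0.166, 0.687]
contact_force: [0.2, 0.5, -1.3]
opening: 0.398
```

Call:
apply_moves(
  travel=[
    [0.8,1,0],
    [1.2,1.5,0],
    [1.2,1.5,0],
    [1.2,1.5,0],
    [1.2,1.5,0],
    [1.2,1.5,0],
    [1.2,1.5,0],
    [1.2,1.5,0],
  ],
  roll=[0,0,0,0,0,0,0,0],
  gripper=[2,2,2,2,2,2,2,2],
)

```text
clock: 9.58
tool_pos: [0.5477, 0.3027, 0.2109]
eef_rot: [-0.166, 0.687, 0.165, 0.687]
contact_force: [-0.1, 0.7, -1.4]
opening: 0.402
```

Run:
```python
from w import *
a=np.radians(27);ax=np.array([np.cos(a),np.sin(a),0]);ay=np.array([-np.sin(a),np.cos(a),0]);c=np.array([.5484,.3033,.06])
P=[c+sx*.033*ax+sy*.033*ay for sx in(-1,1) for sy in (-1,1)]+[c+sx*.038*ax+sy*.109*ay for sx in(-1,1) for sy in (-1,1)]
wrist('w4',P)
s=snap('side','s4')
im=s['image'][:,:,::-1].copy()
for X in P: cv2.circle(im,tuple(int(v) for v in proj(s,X)),1,(0,0,255),-1)
w=cv2.imread('pics/w4.png')
u,v=map(int,proj(s,c)); crop=cv2.resize(im[v-70:v+50,u-80:u+80],(480,360),interpolation=cv2.INTER_CUBIC)
o=np.zeros((600,800,3),np.uint8); o[:250,:400]=cv2.resize(w,(400,250)); o[240:,320:]=crop
cv2.imwrite('pics/m4.png',o)
```

```text
285 221
283 146
360 221
362 146
282 298
273 47
363 298
372 47
9.6333 [0.5477 0.3029 0.2109] jaw 27.1 [-0.3  0.3 -2. ] 0.4036665368183033
```

View pics/m4.png

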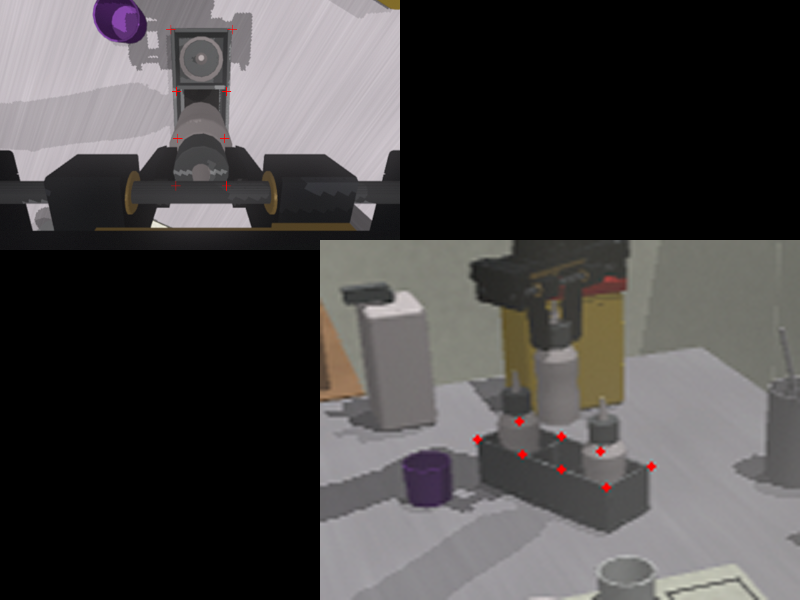

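In the wrist view, the caddy rim markers lie on the rim to within about 2 mm, and the bottle sits centred over the empty middle cell. The side view agrees. Lowering.

Call:
apply_moves(
  travel=[
    [0,0,-2],
    [0,0,-4],
    [0,0,-5.5],
    [0,0,-7],
    [0,0,-8],
    [0,0,-9],
    [0,0,-9.3],
    [0,0,-9.5],
  ],
  roll=[0,0,0,0,0,0,0,0],
  gripper=[2,2,2,2,2,2,2,2],
)

```text
clock: 10.35
tool_pos: [0.5478, 0.3033, 0.1154]
eef_rot: [-0.166, 0.688, 0.166, 0.687]
contact_force: [-0.4, -0.4, -1.6]
opening: 0.403
```

Call:
apply_moves(
  travel=[
    [0,0,-0.2],
    [0,0,-0.4],
    [0,0,-0.5],
    [0,0,-0.5],
    [0,0,-0.5],
    [0,0,-0.5],
    [0,0,-0.5],
    [0,0,-0.5],
  ],
  roll=[0,0,0,0,0,0,0,0],
  gripper=[2,2,2,2,2,2,2,2],
)

```text
clock: 11.02
tool_pos: [0.5481, 0.3035, 0.1111]
eef_rot: [-0.166, 0.687, 0.166, 0.688]
contact_force: [-0.9, -1.2, 1.2]
opening: 0.402
```

Contact shows (Fz went from −1.6 to +1.2), so the bottle is on the floor of the cell. Releasing and going up.

Call:
apply_moves(
  travel=[
    [0,0,0],
    [0,0,0],
    [0,0,0],
    [0,0,0],
    [0,0,2],
    [0,0,5],
    [0,0,8.5],
    [0,0,12],
  ],
  roll=[0,0,0,0,0,0,0,0],
  gripper=[4.2,5.5,6.5,6.5,6.5,6.5,6.5,8],
)

```text
clock: 11.68
tool_pos: [0.5473, 0.303, 0.2316]
eef_rot: [-0.166, 0.688, 0.166, 0.687]
contact_force: [0.6, 0.5, 0.3]
opening: 0.79
```

Call:
apply_moves(
  travel=[
    [-0.5,-4,0],
    [-1,-8,0],
    [-1.5,-12,0],
    [-2,-16,0],
    [-2.5,-20,0],
    [-3,-24,0],
    [-3.5,-28,0],
    [-4,-32,0],
  ],
  roll=[7,14,21,28,35,42,49,53],
  gripper=[8.8,8.8,8.8,8.8,8.8,8.8,8.8,8.8],
)

```text
clock: 12.35
tool_pos: [0.5073, -0.0186, 0.2308]
eef_rot: [-0.457, 0.54, 0.457, 0.54]
contact_force: [0.8, -0.4, -0.4]
opening: 0.998
```

Call:
apply_moves(
  travel=[
    [-0.5,-4,0],
    [-1,-8,0],
    [-1.5,-12,0],
    [-2,-16,0],
    [-2.5,-20,0],
    [-3,-24,0],
    [-3.5,-28,-1],
    [-3.8,-32,-2],
  ],
  roll=[0,0,0,0,0,0,0,0],
  gripper=[8.8,8.8,8.8,8.8,8.8,8.8,8.8,8.8],
)

```text
clock: 13.02
tool_pos: [0.4691, -0.3392, 0.2111]
eef_rot: [-0.455, 0.541, 0.454, 0.541]
contact_force: [-0.4, -0.1, -0.3]
opening: 0.998
```

Run:
```python
from w import *
c=np.array([.469,-.3426,.035]);a=np.radians(-10.2);ax=np.array([np.cos(a),np.sin(a),0]);ay=np.array([-np.sin(a),np.cos(a),0])
wrist('w5',[c]+[c+sx*.085*ax+sy*.0275*ay for sx in(-1,1) for sy in (-1,1)])
s=snap('top','t5'); w=cv2.imread('pics/w5.png')
o=np.zeros((600,800,3),np.uint8); o[:280,:448]=cv2.resize(w,(448,280))
o[290:600,:400]=cv2.resize(s['image'][145:238,130:250,::-1],(400,310),interpolation=cv2.INTER_CUBIC)
o[290:600,410:800]=cv2.resize(s['image'][140:233,295:412,::-1],(390,310),interpolation=cv2.INTER_CUBIC)
cv2.imwrite('pics/m5.png',o)
```

```text
318 179
286 83
350 83
290 263
345 263
13.0667 [ 0.4654 -0.3497  0.2083] jaw 79.4 [-0.3 -7.4 -1.3] 0.9966889896609957
```

View pics/m5.png

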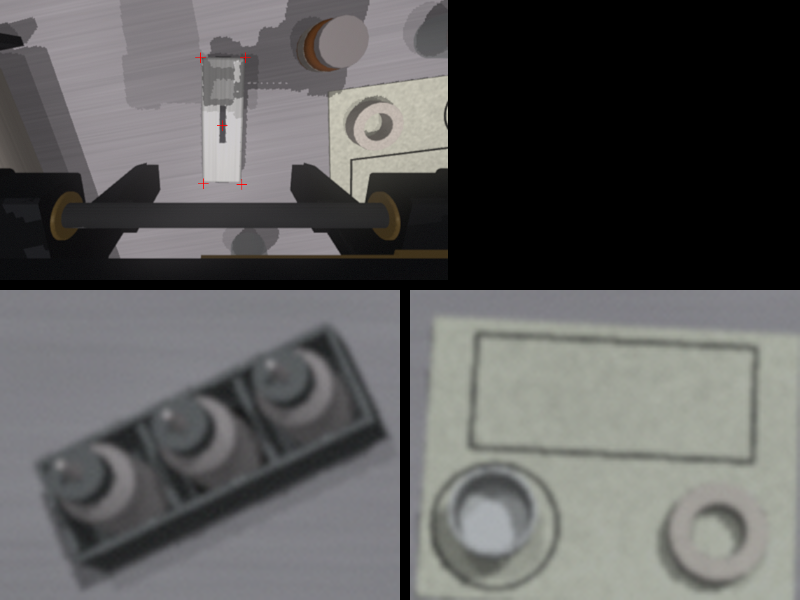

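The wrist view shows the case edges and lid mark on my projected corners and centre. The top view shows the bottle standing in the middle cell and the pot inside the circle. Descending on the case.

Call:
apply_moves(
  travel=[
    [0,-0.5,-3],
    [0,-0.5,-6.5],
    [0,-0.5,-10],
    [0,-0.5,-13.5],
    [0,-0.5,-16.5],
    [0,-0.5,-18.4],
    [0,-0.5,-19.1],
    [0,-0.5,-19.1],
  ],
  roll=[0,0,0,0,0,0,0,0],
  gripper=[8.8,8.8,8.8,8.8,8.8,8.8,8.8,8.8],
)

```text
clock: 13.78
tool_pos: [0.4692, -0.3406, 0.0183]
eef_rot: [-0.454, 0.541, 0.456, 0.541]
contact_force: [0.1, -0.4, 0.0]
opening: 0.994
```

Call:
apply_moves(
  travel=[
    [0,0,0],
    [0,0,0],
    [0,0,0],
    [0,0,0],
    [0,0,0],
    [0,0,0],
    [0,0,0],
    [0,0,0],
  ],
  roll=[0,0,0,0,0,0,0,0],
  gripper=[7,5,4,4,4,4,4,4],
  newtons=35,
)

```text
clock: 14.45
tool_pos: [0.4703, -0.3424, 0.0207]
eef_rot: [-0.455, 0.541, 0.454, 0.541]
contact_force: [-0.2, -0.8, 5.9]
opening: 0.618
```

Call:
apply_moves(
  travel=[
    [0,0,2],
    [0,0,5],
    [0,0,8.5],
    [0,1,11.5],
    [0,3.5,13],
    [1,6,13],
    [2.5,8.5,13],
    [4,11,13],
  ],
  roll=[0,0,0,-6,-12,-19,-26,-33],
  gripper=[4,4,4,4,4,4,4,4],
)

```text
clock: 15.12
tool_pos: [0.5092, -0.2307, 0.1498]
eef_rot: [-0.28, 0.649, 0.281, 0.649]
contact_force: [1.3, -0.4, -4.5]
opening: 0.624
```

Call:
apply_moves(
  travel=[
    [1.5,2.5,0],
    [3,5,0],
    [4.5,7.5,0],
    [6,10,0],
    [7.5,12.5,0],
    [8.8,14.7,0],
    [9.6,16.2,0],
    [9.9,16.7,0],
  ],
  roll=[-7,-14,-21,-28,-35,-42,-47,-49],
  gripper=[4,4,4,4,4,4,4,4],
)

```text
clock: 15.78
tool_pos: [0.6098, -0.059, 0.1488]
eef_rot: [0.012, 0.707, -0.01, 0.707]
contact_force: [-1.2, -0.5, -3.0]
opening: 0.618
```

Call:
apply_moves(
  travel=[
    [0,0,-2],
    [0,0,-4],
    [0,0,-6],
    [0,0,-7.5],
    [0,0,-8.5],
    [0,0,-8.5],
    [0,0,-8.5],
    [0,0,-8.5],
  ],
  roll=[0,0,0,0,0,0,0,0],
  gripper=[4,4,4,4,4,4,4,4],
)

```text
clock: 16.45
tool_pos: [0.6094, -0.0648, 0.0655]
eef_rot: [0.012, 0.707, -0.012, 0.707]
contact_force: [-0.4, -0.1, -3.2]
opening: 0.622
```

Run:
```python
from w import *
c=np.array([.6081,-.0652,.004]);a=np.radians(-2.1);ax=np.array([np.cos(a),np.sin(a),0]);ay=np.array([-np.sin(a),np.cos(a),0])
R=[c+sx*.0395*ax+sy*.097*ay for sx in(-1,1) for sy in (-1,1)]
wrist('w6',R)
s=snap('top','t6'); im=s['image'][:,:,::-1].copy()
st=r.get_state()['tool_pos']; zt=st[2]-.0195+.035
for sx in(-1,1):
  for sy in(-1,1): print('case exp px',np.round(proj(s,np.array([st[0],st[1],zt])+sx*.0275*ax+sy*.085*ay)))
o=np.zeros((600,800,3),np.uint8); o[:280,:448]=cv2.resize(cv2.imread('pics/w6.png'),(448,280))
o[290:600,:510]=cv2.resize(im[130:241,290:472],(510,310),interpolation=cv2.INTER_CUBIC)
cv2.imwrite('pics/m6.png',o)
```

```text
260 356
244 46
377 356
394 46
16.5 [ 0.6096 -0.0648  0.0657] jaw -1.9 [-0.  -0.3 -3.5] 0.6188864388696894
case exp px [396. 177.]
case exp px [318. 173.]
case exp px [396. 153.]
case exp px [319. 149.]
```

View pics/m6.png

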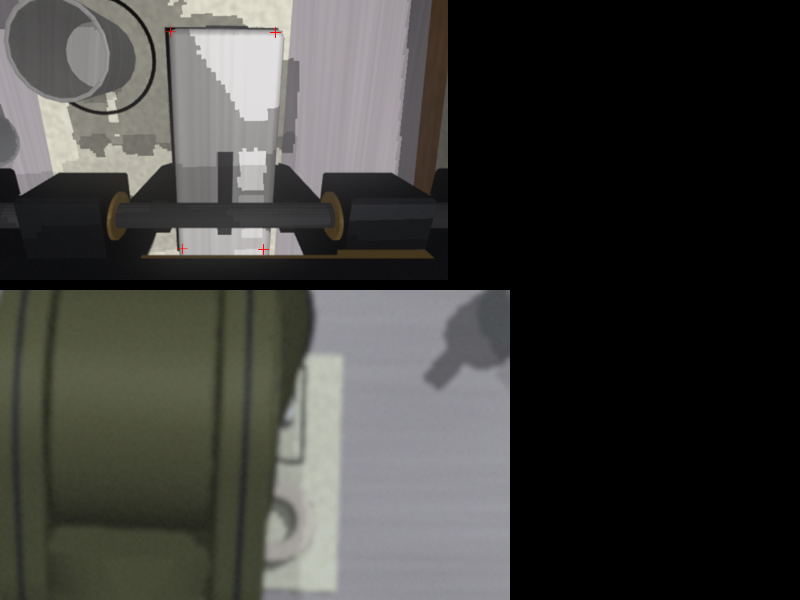

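The wrist view shows the case level over the rectangle with its edges parallel to it. The far line is just visible at the case's end. The top view is blocked by the arm. Lowering.

Call:
apply_moves(
  travel=[
    [-0.1,0,-1.2],
    [-0.1,0,-2.2],
    [-0.1,0,-3],
    [-0.1,0,-3.5],
    [-0.1,0,-3.8],
    [-0.1,0,-4],
    [-0.1,0,-4],
    [-0.1,0,-4],
  ],
  roll=[0,0,0,0,0,0,0,0],
  gripper=[4,4,4,4,4,4,4,4],
)

```text
clock: 17.22
tool_pos: [0.6081, -0.0647, 0.0248]
eef_rot: [0.012, 0.707, -0.012, 0.707]
contact_force: [-1.0, -0.1, -3.8]
opening: 0.622
```

Call:
apply_moves(
  travel=[
    [0,0,-0.1],
    [0,0,-0.2],
    [0,0,-0.2],
    [0,0,-0.2],
    [0,0,-0.2],
    [0,0,-0.2],
    [0,0,-0.2],
    [0,0,-0.2],
  ],
  roll=[0,0,0,0,0,0,0,0],
  gripper=[4,4,4,4,4,4,4,4],
)

```text
clock: 17.88
tool_pos: [0.6082, -0.0647, 0.0247]
eef_rot: [0.012, 0.707, -0.012, 0.707]
contact_force: [-2.9, 0.7, 12.0]
opening: 0.62
```

Call:
apply_moves(
  travel=[
    [0,0,0],
    [0,0,0],
    [0,0,0],
    [0,0,0],
    [0,0,3],
    [0,0,7],
    [0,0,11],
    [0,0,15],
  ],
  roll=[0,0,0,0,0,0,0,0],
  gripper=[6.5,7.5,7.5,7.5,7.5,7.5,7.5,7.5],
)

```text
clock: 18.55
tool_pos: [0.6075, -0.0647, 0.174]
eef_rot: [0.012, 0.707, -0.012, 0.707]
contact_force: [1.3, -0.0, 0.2]
opening: 0.853
```

Call:
apply_moves(
  travel=[
    [0,-4,1],
    [0,-8,2],
    [0,-12,3],
    [-2,-15.5,4],
    [-4,-19,5],
    [-6,-22.5,5],
    [-8,-26,5],
    [-10,-29,5],
  ],
  roll=[0,0,0,0,0,0,0,0],
  gripper=[7.5,7.5,7.5,7.5,7.5,7.5,7.5,7.5],
)

```text
clock: 19.22
tool_pos: [0.5064, -0.3575, 0.223]
eef_rot: [0.012, 0.707, -0.013, 0.707]
contact_force: [-0.5, -0.5, -0.3]
opening: 0.851
```

Call:
apply_moves(
  travel=[
    [-1,-2,0],
    [-1,-2,0],
    [-1,-2,0],
    [-1,-2,0],
    [-1,-2,0],
    [-1,-2,0],
    [-1,-2,0],
    [-1,-2,0],
  ],
  roll=[0,0,0,0,0,0,0,0],
  gripper=[7.5,7.5,7.5,7.5,7.5,7.5,7.5,7.5],
)

```text
clock: 19.88
tool_pos: [0.4984, -0.3738, 0.2227]
eef_rot: [0.011, 0.707, -0.011, 0.707]
contact_force: [0.6, -0.1, -0.2]
opening: 0.849
```

Run:
```python
from w import *
s=snap('top','t7'); s2=snap('side','s7')
o=np.zeros((600,800,3),np.uint8)
o[:300]=cv2.resize(s['image'][140:275,130:490,::-1],(800,300),interpolation=cv2.INTER_CUBIC)
o[300:,:450]=cv2.resize(s2['image'][125:325,220:520,::-1],(450,300))
o[300:,455:]=cv2.resize(s['image'][145:245,295:410,::-1],(345,300),interpolation=cv2.INTER_CUBIC)
cv2.imwrite('pics/m7.png',o); print(r.get_state()['contact_force'])
```

```text
[ 0.11008062  0.01259117 -0.97165785]
```

View pics/m7.png

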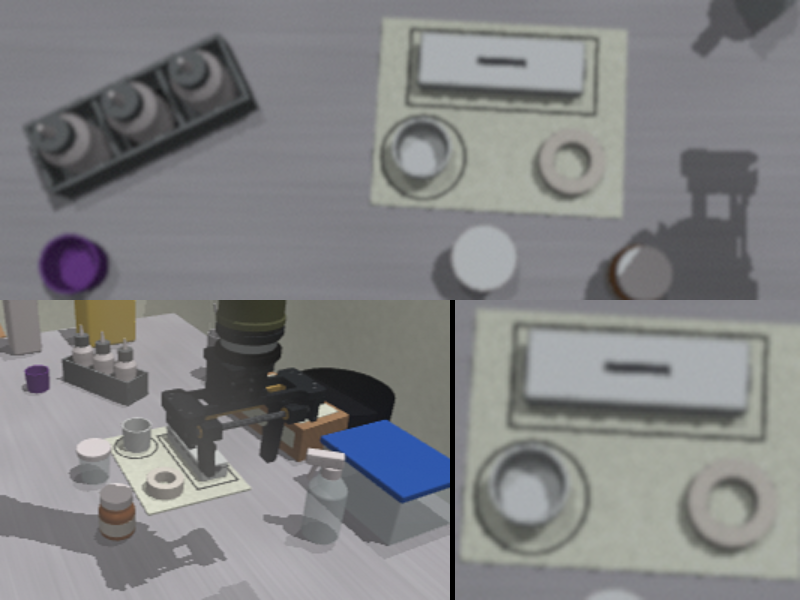

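Run:
```python
from h import *
s=dict(np.load('pics/t7.npz'))
f=lambda u,v,z: ray(s,295+(u-455)/3-.4,145+(v-300)/3-.4,z)[:2].round(4)
print('case',f(637.5,370.5,.039),'rect',np.mean([f(516,324,.004),f(766,337,.004),f(765,438,.004),f(510,424,.004)],0))
print('pot',f(530,482,.054),'circle',f(532,496,.004))
g=lambda u,v,z: ray(s,130+u*.45-.4,140+v*.45-.4,z)[:2].round(4)
print('caps',g(54,135,.121),g(122,101,.121),g(188,67,.121),'cell .5484 .3033')
```

```text
case [ 0.6085 -0.0627] rect [ 0.608875 -0.065575]
pot [0.5193 0.0169] circle [0.5164 0.0164]
caps [0.5139 0.3634] [0.5475 0.301 ] [0.5814 0.2399] cell .5484 .3033
```

All within tolerance: case off by (0, 3) mm, pot 3 mm, bottle about 3 mm. Handing in.

```bash
python3 -c "
from h import *
print(r.finish_job())"
```

```text
the job is handed in; nothing more can be done
None
```

I placed all three items and handed the job in at about 20 s on the clock; the hand-in reports no verdict.

These offsets come from the last top view, taken after the arm had moved clear:

| Item | Where it is | Offset from centre | Allowed |
|---|---|---|---|
| Instrument case | Lid up inside the rectangle, placed at about −2°, in line with its long side | about 3 mm | 13 mm each way |
| Metal pot | Upright inside the round outline | about 3 mm | 15.5 mm |
| Wash bottle | Upright on the floor of the middle caddy cell, level with its neighbours | about 3 mm | 14 mm each way |

- **Bystanders:** the jar, tape, spray bottle, specimen cup, caddy bottles and purple pot look standing and unmoved. I checked these by eye and did not re-measure them.
- **Disagreement:** the wrist camera read about 3 mm off the top camera for the pot, bottle and caddy. I put this down to a shared calibration bias.
- **Blocked check:** the arm hid the top view while I lowered the case, so I relied on the wrist view and arm position until it was down.

No check failed.

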